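# Clamp a clock movement in the bench fixture

## Task

Push the brass clock movement along the fixture's guides until it is fully home against the steel stop, then push the toggle clamp's upright handle over, away from the movement, past its dead point until it snaps down into lock with the rubber foot pressing on the movement. Only push: do not lift or tip the movement, and leave the jar, the loupe and the brass weight where they stand. Finish clear of everything.

Things in the scene. Friction and masses are not known exactly. Their poses are not given: they have to be found in the camera images.
- fixture: Holding fixture, fixed to the bench: aluminium plate 270 x 110 x 12 mm. Origin at the centre of its underside, z up; x runs along the plate from the nest (negative x) to the toggle clamp (positive x). Two steel guide rails along x, 68 mm apart inside, 8 mm high above the plate, from x -130 to +30 mm. Clamp: two steel cheeks at x 60 to 110 mm, 44 mm wide over all, top 90 mm above the bench.
- stop_face (a point): Top edge of the steel stop's face that looks towards the nest: at x = 30 mm, y = 0, 34 mm above the bench in the fixture's frame. The stop is a block 16 mm thick and 70 mm wide across the plate.
- jaw_pivot (a point): Axis (along the fixture's y) of the clamp's steel jaw, at x = 75 mm, 78 mm above the bench. Clamp open: the jaw stands steeply up from here, lying over x = 5 to 80 mm, its highest corner 166 mm above the bench, with its rubber foot about 135 mm above the bench. Clamp locked: it lies level over the nest, reaching to x = -20 mm.
- movement: Loose clock movement, 0.3 to 0.6 kg: two brass plates 80 mm (x) by 64 mm (y), 40 mm high over all, on four pillars. Origin at the centre of its underside, its x along the fixture's x. It lies on the fixture's plate (underside 12, top 52 mm above the bench) between the rails, 2 mm play each side, 25 to 50 mm short of the stop. Home, it touches the stop: origin at x = -10 mm of the fixture.
- handle (a joint): Angle of the clamp's handle, rad. 0: open, upright, held by its over-centre spring. Grows as the handle is pushed over towards the fixture's +x; dead point at about 1.15, past it the handle snaps by itself to its end, 1.45: locked, nearly level. Let go before the dead point, it springs back upright. Takes about 3 N at 115 mm from the pivot to start and 6 N at most.
- handle_pivot (a point): Axis of the handle on the fixture: at x = 90 mm, y = 0, 78 mm above the bench in the fixture's frame; the axis lies along the fixture's y.
- handle_end (a point): Middle of the free end of the handle, 140 mm from the pivot. The handle is a straight bar from the pivot: steel 12 x 14 mm for the first 55 mm, then a black rubber grip, round, 18 mm across, from 55 to 140 mm. Upright, its end is 218 mm above the bench.
- foot: Round rubber foot, 16 mm across and 10 mm thick, on a spring spindle (about 0.5 N per mm, up to 8 mm) under the jaw's end; origin at the centre of its pressing face. With the handle locked it stands over x = -5 mm of the fixture and presses on a movement that is home with about 3 N.
- jar: Bystander: closed glass jar with white cap, 44 mm across, 55 mm high, loose on the bench beside the fixture. Origin at the centre of its underside.
- loupe: Bystander: black watchmaker's loupe, 34 mm across, 30 mm high, loose on the bench beside the fixture. Origin at the centre of its underside.
- weight: Bystander: brass clock weight with a small knob, 36 mm across, 43 mm high, loose on the bench beside the fixture. Origin at the centre of its underside.
Mind the look-alikes: they are no part of the job. Leave any purple or red look-alike of the movement alone.

How it is judged:
On the way, in this order (a step that is already met when the one before it is completed fails the run):
1. the movement is home against the stop (within 3 mm) with the clamp still open (x of movement in the frame of fixture above -0.013 m and value of joint handle below 0.3 rad), for 0.2 s.
2. the handle has snapped into lock (value of joint handle above 1.38 rad), for 0.2 s.
At the end, for the whole second after the job is handed in: The handle is locked (over 1.38 rad), the movement lies flat and square on the fixture within 3 mm of the stop and at rest, and the rubber foot presses on it with more than 1.5 N (value of joint handle above 1.38 rad and x of movement in the frame of fixture above -0.013 m and angle between the x axis of movement and the x axis of fixture, either way round below 0.08 rad and angle between movement's own z axis and vertical below 0.05 rad and contact force between foot and movement above 1.5 N and linear speed of movement below 0.01 m/s); the robot touches nothing.
It fails at once if the movement is lifted more than 8 mm off the fixture (z of movement in the frame of fixture above 0.02 m).
It fails at once if the movement is tipped more than 0.25 rad (angle between movement's own z axis and vertical above 0.25 rad).
It fails at once if the jar, the loupe or the weight is moved more than 15 mm (distance of any of jar, loupe, weight from where it was at the start of the episode above 0.015 m).
It also fails if it takes over 51 s, if anything falls off the work surface, if the arm or the gripper's body presses on something with over 40 N, if the wrist force passes 120 N, or if a joint passes its speed limit or range.

## Robot

A 6-joint arm with a two-finger parallel gripper is mounted at the origin on the work surface. World frame = base frame: x ahead of the robot, y to its left, z up, the work surface at z = 0. Lengths are in m, angles in rad, forces in N, time in s.
With the tool pointing down it reaches from about 0.15 to 0.775 m from the base axis. Payload 6.1 kg.
Tool frame: the origin (TCP) lies at the very end of the fingers, on their centre line; the grasp point (between the pads) lies ctrl.tcp_to_grasp behind it (ctrl.tcp_to_grasp is the distance from the TCP to the grasp point, in m); z points along the fingers, y is the line along which they close (so a half turn about z gives the same grasp; the last joint's range is limited). The gripper opens to 85 mm and grips with 20 to 120 N. Pads are 22 mm wide; open, the fingers measure 114 mm over their backs; the gripper's body (76 mm by 85 mm) begins 54 mm behind the grasp point. The pads swing forward as they close: fully open they stand 13 mm farther back than shut.
Start: joints at [1.253, 0.126, -0.04, 1.405, 0, 1.571], TCP at [0.164, 0.499, 0.192] pointing down, gripper open.
Joint ranges: [-2.72, 2.72], [-0.95, 1.95], [-1.27, 1.35], [-1.78, 2.02], [-1.46, 1.47], [-3.14, 3.14]. Speed limits (rad/s): [2.39, 2.39, 3.01, 3.14, 3.14, 3.14].

## Interface

Orientations are given as a 3x3 rotation matrix whose columns are the frame's x, y, z axes.
In Python, from workcell import readout, viewer, job, spotter, ctrl gives the robot as it stands.
- The arm moves only by the tool send_rows, never from a script. Its argument "plan" is a list of rows, each an object of numbers: "dx", "dy", "dz": the shift along the tool's x, y, z in cm; "wx", "wy", "wz": the turn, a rotation vector about the tool's x, y, z in rad; "grip": the closure, from 0 (fully open) to 1 (shut). A call has 1 to 5 rows; each row is the pose to reach, as a shift and turn from the pose commanded when the call began, along the tool's axes at that moment; what a row does not reach only later rows make up. A row lasts 1/8 s, in which the tool goes at most 62.5 mm and 10.7 degrees, less where a joint would pass 70% of its speed; a pose out of reach is approached as far as the arm can. A call with a gripper value outside its range is refused whole. The fingers move at their own pace and stop on an object; "force" is the grip in N (left out, the last holds). Time passes only in rows, so rows that repeat a pose let the fingers close. It gives the time, the measured TCP pose, the force, the opening and the grip force at its end, in the units of the state.
- readout.read_state(): the state, without advancing time (a new reading comes with each control period).
- viewer.capture(name): name is "scene" or "top" or "wrist"; returns (picture, depth): 400x640x3 uint8, red, green, blue; 400x640 float32, m along the optical axis (not along the pixel's ray), 0 where there is no reading.
- viewer.camera_params(name): a dict with "fov_y" (degrees; the focal length in pixels is half the picture's height over the tangent of half this angle, whatever the lens; pixels are square), "cx", "cy" (the principal point, pixels), "dist_coeffs" ([k1, k2, p1, p2, k3] as OpenCV has them; the pictures are not rectified), "rvec" (rotation vector, rad) and "tvec" (3), from world to camera coordinates, as OpenCV has them; the wrist camera has in their place "T_tool_cam" (4x4, takes a point from camera to tool coordinates, whose origin is the TCP and whose axes are the flange's). Camera axes: x right, y down, z forward; pixel columns grow to the right and rows downward; lengths in m; the calibration is good to about 2 mm. A picture is of the moment at which its call begins: read the wrist's pose just before it. camera_params takes no time and is no camera call.
- job.close_job(): hands the job in; it is judged then, once.
Trained networks look in the newest picture that a camera, given by its name, has taken for a name from the list of things; names that differ only in an ending like _2 or _b are one class to them, and where a whole thing is asked for, a point or a joint stands for the part that bears it (a point fixed in the world has none). Each returns a list of dicts, best first, with "conf" (0 to 1); they miss things now and then, are a little off and sometimes report something else, mostly with a low value. They report only what shows in the picture. A call takes as long as a camera call. They do not tell look-alikes from the thing itself.
- spotter.find_in(target, camera): "xyz" ([x, y, z] in m, in world coordinates, good to about 4 mm: the middle of the surface that is visible of it).
The state is a dict: "t": time; "qpos": joint angles; "qd": joint speeds; "joint_efforts": joint torques, N m; "tcp_pos": TCP position; "orientation": TCP orientation; "contact_force": force on the tool from outside, world axes, zero at the start; "moment": the same for the moment, N m; "gripper_width": opening from 0.0 (shut) to 1.0 (fully open); "finger_force": force on a finger pad.
Only numpy, scipy, OpenCV 4.12 (cv2) and the standard library are available. Lean on these libraries where they do the work, as an engineer would, in place of code of your own. Each camera call takes 0.05 s, during which the arm holds its last target. There are 200 camera calls.

## Working session

There is one attempt and no reset: what is moved stays moved. The work goes in short steps, Python scripts to look and compute and a tool call to move; the robot and the scene stay as the last step left them, time stands still between calls to the robot, and variables do not carry over. Pictures are saved under pics/ and viewed, at most 10 in all, crops included, and the job is handed in when it is done.

Besides the shell and the picture viewer there is one more tool, called as name(argument=value, ...), one argument or row to a line, values as JSON. send_rows: Moves the arm, as the interface text tells. Its arguments: {"type":"object","properties":{"plan":{"type":"array"},"force":{"type":"number"}},"required":["plan"]}

```bash
mkdir -p pics; cat > h.py <<'E'
import numpy as np, cv2
from workcell import readout, viewer, job, spotter, ctrl
def cam(n):
    p=viewer.camera_params(n); f=200/np.tan(np.radians(p["fov_y"])/2)
    return p,np.array([[f,0,p["cx"]],[0,f,p["cy"]],[0,0,1]]),np.array(p["dist_coeffs"])
def w2p(n,X):
    p,K,d=cam(n); return cv2.projectPoints(np.array(X,float).reshape(-1,3),np.array(p["rvec"]),np.array(p["tvec"]),K,d)[0][:,0]
def p2w(n,uv,depth):
    p,K,d=cam(n); uv=np.array(uv,float).reshape(-1,2)
    q=cv2.undistortPoints(uv[:,None],K,d)[:,0]
    z=np.array([depth[int(round(v)),int(round(u))] for u,v in uv])
    C=np.c_[q*z[:,None],z]; R=cv2.Rodrigues(np.array(p["rvec"]))[0]
    return (C-np.array(p["tvec"]).ravel())@R
def snap(n,f):
    im,d=viewer.capture(n); cv2.imwrite("pics/"+f,im[:,:,::-1]); np.save("pics/"+f[:-4]+".npy",d); return im,d
E
python3 - <<'E'
from h import *
np.set_printoptions(precision=4,suppress=True)
for n in("top","scene"):
    snap(n,n+"0.png")
    for t in("fixture","movement","handle","jaw_pivot","foot","jar","loupe","weight"):
        for r in spotter.find_in(t,n)[:3]: print(n,t,np.round(r["xyz"],3),round(r["conf"],2),w2p(n,r["xyz"])[0].round())
s=readout.read_state();print(s,ctrl.tcp_to_grasp)
E
```

```text
top fixture [0.589 0.062 0.009] 0.87 [345. 195.]
top fixture [0.738 0.036 0.056] 0.45 [356. 123.]
top movement [0.403 0.1   0.041] 0.98 [330. 284.]
top movement [0.523 0.323 0.038] 0.9 [222. 228.]
top movement [0.577 0.129 0.047] 0.58 [314. 200.]
top handle [0.604 0.005 0.192] 0.57 [382. 174.]
top jaw_pivot [0.588 0.064 0.009] 0.78 [344. 196.]
top jaw_pivot [0.712 0.157 0.031] 0.35 [300. 139.]
top foot [0.59  0.073 0.146] 0.51 [343. 186.]
top jar [0.589 0.064 0.015] 0.69 [344. 195.]
top jar [0.735 0.033 0.057] 0.59 [358. 124.]
top loupe [0.712 0.157 0.03 ] 0.55 [300. 139.]
top weight [ 0.481 -0.004  0.028] 0.54 [378. 245.]
scene fixture [0.611 0.059 0.02 ] 0.92 [288. 252.]
scene movement [0.534 0.332 0.039] 0.98 [436. 295.]
scene movement [0.588 0.141 0.052] 0.92 [327. 253.]
scene movement [0.424 0.108 0.04 ] 0.71 [369. 212.]
scene handle [0.61  0.011 0.159] 0.84 [266. 181.]
scene jaw_pivot [0.617 0.056 0.016] 0.84 [284. 254.]
scene jar [0.752 0.042 0.04 ] 0.59 [219. 279.]
scene loupe [0.72  0.168 0.025] 0.95 [283. 313.]
{'t': 0.9, 'qpos': array([ 1.253 ,  0.1258, -0.0396,  1.4054, -0.    ,  1.5708]), 'qd': array([ 0.0005,  0.0007,  0.0004, -0.0006, -0.0006,  0.0018]), 'joint_efforts': array([ -0.0003, -43.5691,  35.3088,   0.0011,  -0.0002,  -0.    ]), 'tcp_pos': array([0.1641, 0.4987, 0.192 ]), 'orientation': array([[-0.9499,  0.3125,  0.    ],
       [ 0.3125,  0.9499,  0.0001],
       [-0.    ,  0.0001, -1.    ]]), 'contact_force': array([-0.5877, -1.2543, -0.3484]), 'moment': array([0.043 , 0.0135, 0.0242]), 'finger_force': 0.0, 'gripper_width': 0.9990622110450923} 0.0187
```

```bash
python3 - <<'E'
import cv2,numpy as np
a=cv2.imread("pics/top0.png"); b=cv2.imread("pics/scene0.png")
cv2.imwrite("pics/topc.png",cv2.resize(a[80:320,180:460],None,fx=2.5,fy=2.5,interpolation=cv2.INTER_CUBIC))
E
```

```text
(no output)
```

View pics/topc.png

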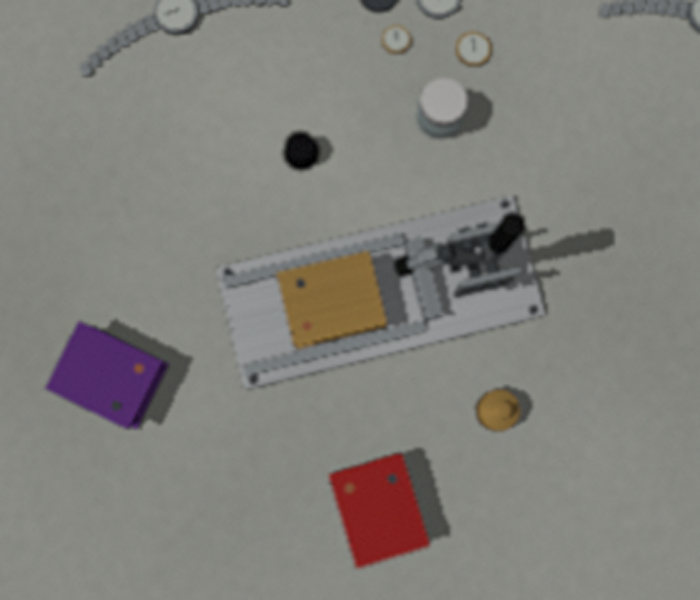

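View pics/scene0.png

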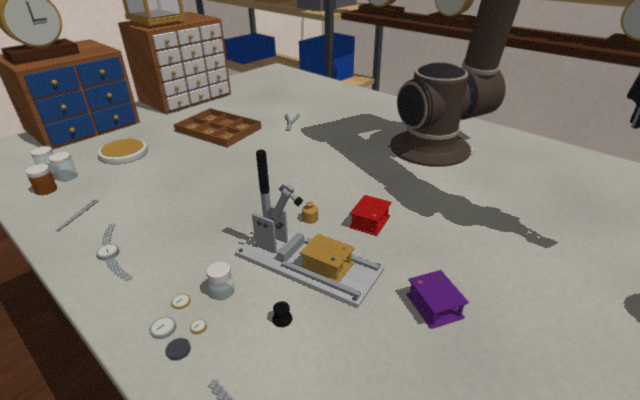

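Candidates for the movement in the top view are brass at (313,200) on the fixture, purple at (222,229) and red at (331,284). The brass one lying between the rails is the right one. The handle's grip end is at about (385,170) and the jaw's foot at (343,186). I'll fit the fixture pose from the plate corners and the movement's top.

```bash
cat >> h.py <<'E'
def plane(n,uv,z):
    p,K,d=cam(n); q=cv2.undistortPoints(np.array(uv,float).reshape(-1,1,2),K,d)[:,0]
    R=cv2.Rodrigues(np.array(p["rvec"]))[0]; t=np.array(p["tvec"]).ravel()
    c=-R.T@t; D=np.c_[q,np.ones(len(q))]@R; return c+D*((z-c[2])/D[:,2])[:,None]
E
python3 - <<'E'
from h import *
np.set_printoptions(precision=4,suppress=True)
im=cv2.imread("pics/top0.png"); d=np.load("pics/top0.npy")
c=lambda L:np.array(L,float)/2.5+[180,80]-.3
# plate corners: refine with depth-based points: all pixels with height near .012
v,u=np.mgrid[140:250,250:420]; uv=np.c_[u.ravel(),v.ravel()]
P=p2w("top",uv,d)
P3=plane("top",c([(220,265),(517,197),(545,312),(247,387)]),.012)
print("corners",P3, np.linalg.norm(np.roll(P3,-1,0)-P3,axis=1))
a=np.array([[-.135,.055],[.135,.055],[.135,-.055],[-.135,-.055]])
# crop order: left-top, right-top,right-bottom,left-bottom
def fit(a,b):
    am,bm=a.mean(0),b.mean(0);H=(a-am).T@(b-bm);th=np.arctan2(H[0,1]-H[1,0],H[0,0]+H[1,1]);R=np.array([[np.cos(th),-np.sin(th)],[np.sin(th),np.cos(th)]]);return th,bm-R@am,R
th,o,R=fit(a,P3[:,:2]);print("fix",th,o,"res",P3[:,:2]-(a@R.T+o))
L=(P[:,:2]-o)@R
m=(abs(P[:,2]-.012)<.004);print("plate ext",np.percentile(L[m],[1,99],axis=0))
hsv=cv2.cvtColor(im,cv2.COLOR_BGR2HSV)[140:250,250:420].reshape(-1,3)
m=(P[:,2]>.044)&(P[:,2]<.06)&(hsv[:,1]>120)&(hsv[:,0]>10)&(hsv[:,0]<30)&(abs(L[:,0])<.12)&(abs(L[:,1])<.05)
mp=P[m];r=cv2.minAreaRect(mp[:,:2].astype(np.float32)*1000);print("mov",r,(np.array(r[0])/1000-o)@R,mp[:,2].mean(),L[m].min(0),L[m].max(0))
for lo,hi in((.03,.042),(.10,.14),(.14,.17),(.17,.2),(.2,.24)):
    m=(P[:,2]>lo)&(P[:,2]<hi);print(lo,m.sum(),L[m].min(0) if m.any() else 0,L[m].max(0) if m.any() else 0, L[m].mean(0))
for n,p in dict(handle_end=(.09,0,.218),stop=(.03,0,.034)).items():
    print(n,w2p("top",np.r_[o+R@p[:2],p[2]]),w2p("scene",np.r_[o+R@p[:2],p[2]]))
for n in("jar","loupe","weight"):
    r=[q for q in({"jar":[.738,.036],"loupe":[.712,.157],"weight":[.481,-.004]}[n],)][0];print(n,(np.array(r)-o)@R)
E
```

```text
corners [[ 0.6138  0.2298  0.012 ]
 [ 0.6687 -0.0317  0.012 ]
 [ 0.5665 -0.0519  0.012 ]
 [ 0.5074  0.2072  0.012 ]] [0.2672 0.1041 0.2657 0.1088]
fix -1.356990939688756 [0.5891 0.0884] res [[-0.0004 -0.0022]
 [-0.0028  0.0002]
 [ 0.0025  0.0034]
 [ 0.0007 -0.0014]]
plate ext [[-0.1348 -0.0546]
 [ 0.1296  0.0556]]
mov ((578.0910034179688, 131.96652221679688), (61.29256057739258, 76.78211975097656), 12.230120658874512) [-0.045  -0.0015] 0.05138791847773103 [-0.0834 -0.0322] [-0.0066  0.0291]
0.03 289 [-0.0468 -0.135 ] [0.1001 0.1334] [ 0.0412 -0.0248]
0.1 66 [ 0.0071 -0.0068] [0.0899 0.008 ] [ 0.0626 -0.0013]
0.14 215 [ 0.0046 -0.0083] [0.0887 0.0091] [ 0.0356 -0.0005]
0.17 38 [ 0.0773 -0.0078] [0.0913 0.0071] [ 0.0819 -0.0032]
0.2 95 [ 0.0775 -0.0079] [0.0947 0.0096] [0.0855 0.0002]
handle_end [[386.8664 168.7625]] [[259.4628 148.974 ]]
stop [[346.8548 191.042 ]] [[293.0158 242.5712]]
jar [0.0828 0.1344]
loupe [-0.041   0.1347]
weight [ 0.0673 -0.1252]
```

Plate, movement and handle heights agree with the data: fixture origin is about (0.588, 0.090), yaw −1.357, and the movement sits at x ≈ −0.045, which is a push of about 35 mm. I'll approach behind the movement with the fingers shut.

send_rows(
  plan=[
    {"dx": -47,"dy": -15.2,"dz": 0,"wx": 0,"wy": 0,"wz": 1.04,"grip": 1},
    {"dx": -47,"dy": -15.2,"dz": 0,"wx": 0,"wy": 0,"wz": 1.04,"grip": 1},
    {"dx": -47,"dy": -15.2,"dz": 0,"wx": 0,"wy": 0,"wz": 1.04,"grip": 1},
    {"dx": -47,"dy": -15.2,"dz": 0,"wx": 0,"wy": 0,"wz": 1.04,"grip": 1},
    {"dx": -47,"dy": -15.2,"dz": 0,"wx": 0,"wy": 0,"wz": 1.04,"grip": 1},
  ],
)

```text
t: 1.52
tcp_pos: [0.4179, 0.3131, 0.1922]
orientation: [[-0.305, 0.953, 0.001], [0.953, 0.305, 0.001], [0.0, 0.001, -1.0]]
contact_force: [0.3, 1.4, 1.1]
gripper_width: 0.002
finger_force: 0.0
```

```bash
cat >> h.py <<'E'
O=np.array([.5886,.0908]); TH=-1.357
RF=np.array([[np.cos(TH),-np.sin(TH)],[np.sin(TH),np.cos(TH)]])
def go(*pts):
    s=readout.read_state(); R=np.array(s["orientation"]); p=np.array(s["tcp_pos"])
    print("t",s["t"],"fix",np.r_[(p[:2]-O)@RF,p[2]].round(4),"F",((s["contact_force"][:2])@RF).round(1),s["contact_force"][2].round(1))
    c,k=np.cos(TH),np.sin(TH); T=np.array([[-c,k,0],[-k,-c,0],[0,0,-1.]]); T=np.c_[[-c,-k,0],[-k,c,0],[0,0,-1]]
    print("turn",cv2.Rodrigues(R.T@T)[0].ravel().round(4))
    for q in pts: print(q,(100*R.T@(np.r_[O+RF@np.array(q[:2]),q[2]]-p)).round(2))
E
python3 -c "
from h import *
go((-.125,0,.19),(-.125,0,.12));print(viewer.camera_params('wrist')['T_tool_cam'])"
```

```text
t 1.525 fix [-0.2534 -0.1196  0.1922] F [-1.3  0.6] 1.1
turn [ 0.0006 -0.0004  0.0956]
(-0.125, 0, 0.19) [-13.93  10.68   0.22]
(-0.125, 0, 0.12) [-13.93  10.68   7.22]
[[-1.05032186e-04 -9.54660358e-01 -2.97697144e-01  7.53865561e-02]
 [ 9.99999275e-01 -4.57306223e-04  1.11368221e-03  1.17760422e-05]
 [-1.19932701e-03 -2.97696811e-01  9.54659714e-01 -1.82479155e-01]
 [ 0.00000000e+00  0.00000000e+00  0.00000000e+00  1.00000000e+00]]
```

send_rows(
  plan=[
    {"dx": -14,"dy": 10.7,"dz": 0.2,"wz": 0.096,"grip": 1},
    {"dx": -14,"dy": 10.7,"dz": 0.2,"wz": 0.096,"grip": 1},
    {"dx": -14,"dy": 10.7,"dz": 0.2,"wz": 0.096,"grip": 1},
    {"dx": -14,"dy": 10.7,"dz": 5,"wz": 0.096,"grip": 1},
    {"dx": -14,"dy": 10.7,"dz": 7.2,"wz": 0.096,"grip": 1},
  ],
)

```text
schema error: expected keys dx, dy, dz, wx, wy, wz, grip
```

```bash
python3 - <<'E'
from h import *
go((-.123,0,.12),(-.123,0,.02))
im,d=snap("wrist","w1.png")
E
```

```text
t 1.525 fix [-0.2534 -0.1196  0.1922] F [-1.3  0.6] 1.1
turn [ 0.0006 -0.0004  0.0956]
(-0.123, 0, 0.12) [-14.13  10.66   7.22]
(-0.123, 0, 0.02) [-14.13  10.65  17.22]
```

View pics/w1.png

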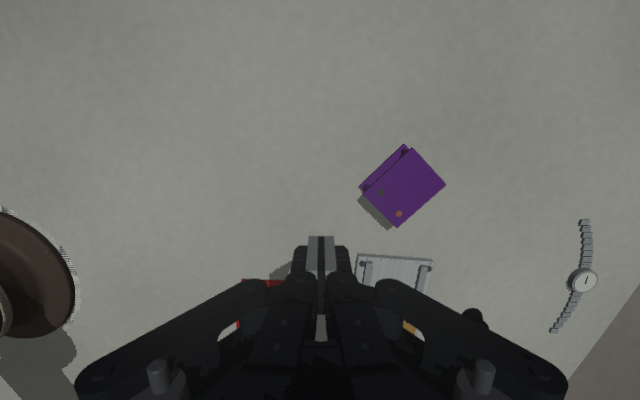

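The move was refused because its rows lacked keys. The picture shows only the purple look-alike at (402,187) and the nest end of the fixture at (395,270). I'll resend with all keys.

send_rows(
  plan=[
    {"dx": -14,"dy": 10.7,"dz": 0.2,"wx": 0,"wy": 0,"wz": 0.096,"grip": 1},
    {"dx": -14,"dy": 10.7,"dz": 0.2,"wx": 0,"wy": 0,"wz": 0.096,"grip": 1},
    {"dx": -14,"dy": 10.7,"dz": 0.2,"wx": 0,"wy": 0,"wz": 0.096,"grip": 1},
    {"dx": -14,"dy": 10.7,"dz": 5,"wx": 0,"wy": 0,"wz": 0.096,"grip": 1},
    {"dx": -14,"dy": 10.7,"dz": 7.2,"wx": 0,"wy": 0,"wz": 0.096,"grip": 1},
  ],
)

```text
t: 2.2
tcp_pos: [0.5613, 0.2134, 0.1172]
orientation: [[-0.216, 0.976, -0.003], [0.976, 0.216, -0.001], [-0.0, -0.003, -1.0]]
contact_force: [0.3, 1.0, 0.7]
gripper_width: -0.001
finger_force: 0.0
```

```bash
python3 - <<'E'
from h import *
go((-.12,0,.12),(-.12,0,.02))
im,d=snap("wrist","w2.png")
E
```

```text
t 2.2 fix [-0.1256 -0.0007  0.1172] F [-0.9  0.5] 0.7
turn [-0.0031  0.0004  0.0042]
(-0.12, 0, 0.12) [-0.56  0.07 -0.28]
(-0.12, 0, 0.02) [-0.55  0.1   9.72]
```

View pics/w2.png

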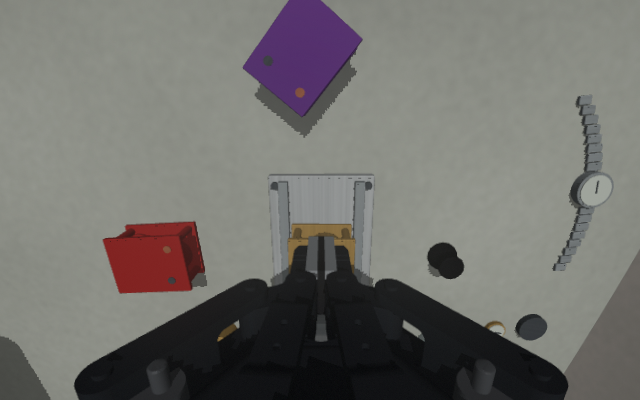

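The fingers (column 321) are centred between the rails (plate spans columns 269–375). The brass edge is at row 224. I'll check my fixture model against this image.

```bash
python3 - <<'E'
from h import *
p,K,d=cam("wrist");s=readout.read_state();T=np.array(p["T_tool_cam"])
def pr(q):
    X=np.r_[O+RF@np.array(q[:2]),q[2]]; x=np.array(s["orientation"]).T@(X-s["tcp_pos"]); x=T[:3,:3].T@(x-T[:3,3])
    return cv2.projectPoints(x.reshape(1,3),np.zeros(3),np.zeros(3),K,d)[0].ravel().round(1)
for q in((-.135,.055,.012),(-.135,-.055,.012),(-.0865,.032,.052),(-.0865,-.032,.052),(-.0865,0,.022),(-.13,.034,.02),(-.13,-.034,.02)):print(q,pr(q))
E
```

```text
(-0.135, 0.055, 0.012) [377.4 175. ]
(-0.135, -0.055, 0.012) [268.8 174.4]
(-0.0865, 0.032, 0.052) [357.2 235.6]
(-0.0865, -0.032, 0.052) [288.4 235.2]
(-0.0865, 0, 0.022) [322.7 222.9]
(-0.13, 0.034, 0.02) [357.4 181.6]
(-0.13, -0.034, 0.02) [288.7 181.2]
```

The model agrees with the picture to about 1 px. Now I'll descend to z ≈ 0.02.

send_rows(
  plan=[
    {"dx": -0.5,"dy": 0.1,"dz": 5,"wx": -0.003,"wy": 0,"wz": 0.004,"grip": 1},
    {"dx": -0.5,"dy": 0.1,"dz": 8,"wx": -0.003,"wy": 0,"wz": 0.004,"grip": 1},
    {"dx": -0.5,"dy": 0.1,"dz": 9.5,"wx": -0.003,"wy": 0,"wz": 0.004,"grip": 1},
    {"dx": -0.5,"dy": 0.1,"dz": 9.5,"wx": -0.003,"wy": 0,"wz": 0.004,"grip": 1},
  ],
)

```text
t: 2.75
tcp_pos: [0.5634, 0.21, 0.0249]
orientation: [[-0.214, 0.977, 0.002], [0.977, 0.214, 0.0], [-0.0, 0.002, -1.0]]
contact_force: [1.0, 0.2, 0.5]
gripper_width: 0.001
finger_force: 0.0
```

```bash
python3 - <<'E'
from h import *
go((-.098,0,.02),(-.061,0,.02))
E
```

```text
t 2.75 fix [-0.1218  0.0006  0.0249] F [-0.  1.] 0.5
turn [0.0021 0.0001 0.002 ]
(-0.098, 0, 0.02) [-2.38 -0.07  0.49]
(-0.061, 0, 0.02) [-6.08 -0.08  0.49]
```

send_rows(
  plan=[
    {"dx": -1,"dy": 0,"dz": 0.3,"wx": 0,"wy": 0,"wz": 0,"grip": 1},
    {"dx": -2,"dy": 0,"dz": 0.3,"wx": 0,"wy": 0,"wz": 0,"grip": 1},
    {"dx": -2.7,"dy": 0,"dz": 0.3,"wx": 0,"wy": 0,"wz": 0,"grip": 1},
    {"dx": -3.2,"dy": 0,"dz": 0.3,"wx": 0,"wy": 0,"wz": 0,"grip": 1},
    {"dx": -3.7,"dy": 0,"dz": 0.3,"wx": 0,"wy": 0,"wz": 0,"grip": 1},
  ],
)

```text
t: 3.38
tcp_pos: [0.5718, 0.1733, 0.0222]
orientation: [[-0.214, 0.977, 0.003], [0.977, 0.214, 0.001], [0.0, 0.003, -1.0]]
contact_force: [0.1, -0.5, 0.6]
gripper_width: -0.003
finger_force: 0.0
```

```bash
python3 - <<'E'
from h import *
go((-.061,0,.02))
E
```

```text
t 3.375 fix [-0.0842  0.001   0.0222] F [ 0.5 -0. ] 0.6
turn [ 0.0032 -0.      0.0014]
(-0.061, 0, 0.02) [-2.32 -0.11  0.22]
```

send_rows(
  plan=[
    {"dx": -0.4,"dy": -0.1,"dz": 0,"wx": 0,"wy": 0,"wz": 0,"grip": 1},
    {"dx": -0.8,"dy": -0.1,"dz": 0,"wx": 0,"wy": 0,"wz": 0,"grip": 1},
    {"dx": -1.2,"dy": -0.1,"dz": 0,"wx": 0,"wy": 0,"wz": 0,"grip": 1},
    {"dx": -1.6,"dy": -0.1,"dz": 0,"wx": 0,"wy": 0,"wz": 0,"grip": 1},
  ],
)

```text
t: 3.88
tcp_pos: [0.5741, 0.1577, 0.022]
orientation: [[-0.214, 0.977, 0.003], [0.977, 0.214, 0.001], [-0.0, 0.003, -1.0]]
contact_force: [-0.9, 0.1, -0.1]
gripper_width: -0.001
finger_force: 0.0
```

```bash
python3 - <<'E'
from h import *
go((-.061,0,.02))
im,d=snap("scene","s1.png")
cv2.imwrite("pics/s1c.png",cv2.resize(im[130:330,200:440,::-1],None,fx=3,fy=3,interpolation=cv2.INTER_CUBIC))
E
```

```text
t 3.875 fix [-0.0685  0.      0.022 ] F [-0.3 -0.8] -0.1
turn [0.003  0.     0.0018]
(-0.061, 0, 0.02) [-0.75 -0.    0.2 ]
```

View pics/s1c.png

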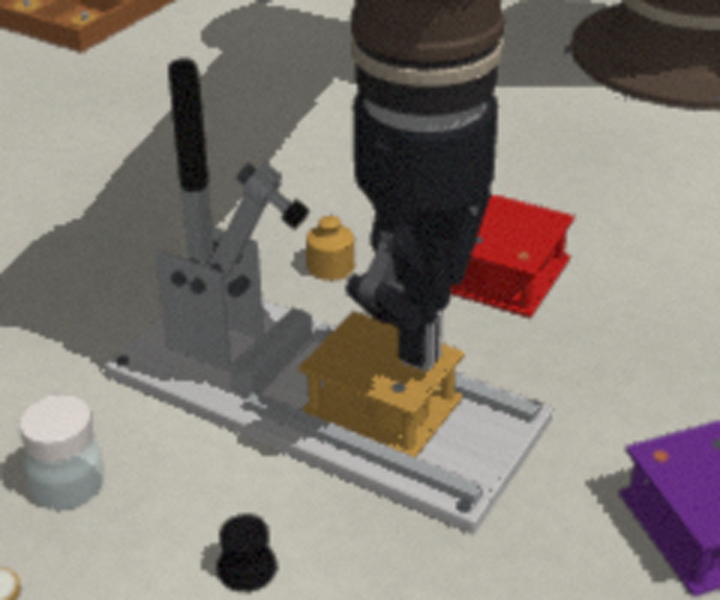

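The finger seems to overlap the brass top plate at crop (418,360), and the force is about zero. I need to check where the movement really is.

```bash
python3 - <<'E'
from h import *
np.set_printoptions(precision=4,suppress=True)
def F(q): return np.r_[O+RF@np.array(q[:2]),q[2]]
for q in((-.0685,0,.022),(-.0685,0,.052),(-.0865,.032,.052),(-.0865,-.032,.052),(-.0575,.011,.052)): print(q,((w2p("scene",F(q))[0]-[200,130])*3).round())
for n,f in(("scene","scene0"),("scene","s1"),("top",None)):
    if f is None: im,d=snap("top","t1.png"); im=im[:,:,::-1]
    else: im=cv2.imread(f"pics/{f}.png"); d=np.load(f"pics/{f}.npy")
    h=cv2.cvtColor(np.ascontiguousarray(im),cv2.COLOR_BGR2HSV)
    v,u=np.where((h[:,:,1]>120)&(h[:,:,0]>10)&(h[:,:,0]<30)&(d>0))
    P=p2w(n,np.c_[u,v],d); L=np.c_[(P[:,:2]-O)@RF,P[:,2]]
    m=(abs(L[:,2]-.051)<.005)&(abs(L[:,1])<.045)&(abs(L[:,0])<.12)
    print(n,f,m.sum(),np.percentile(L[m],[1,50,99],axis=0),L[m].min(0),L[m].max(0))
E
```

```text
(-0.0685, 0, 0.022) [417. 407.]
(-0.0685, 0, 0.052) [418. 369.]
(-0.0865, 0.032, 0.052) [418. 411.]
(-0.0865, -0.032, 0.052) [469. 349.]
(-0.0575, 0.011, 0.052) [393. 373.]
scene scene0 1031 [[-0.0824 -0.03    0.047 ]
 [-0.0446  0.0033  0.0499]
 [-0.0044  0.0325  0.0518]] [-0.083  -0.0316  0.0461] [-0.0031  0.0331  0.053 ]
scene s1 882 [[-0.0825 -0.0296  0.0464]
 [-0.0398  0.008   0.0499]
 [-0.0053  0.0326  0.0518]] [-0.0829 -0.0313  0.046 ] [-0.003   0.0337  0.0524]Traceback (most recent call last):
  File "<stdin>", line 12, in <module>
    return _quantile_unchecked(
        a, q, axis, out, overwrite_input, method, keepdims, weights)
    return _ureduce(a,
                    func=_quantile_ureduce_func,
    ...<5 lines>...
                    overwrite_input=overwrite_input,
                    method=method)
    r = func(a, **kwargs)
    result = _quantile(arr,
                       quantiles=q,
    ...<2 lines>...
                       out=out,
                       weights=wgt)
    slices_having_nans = np.isnan(arr[-1, ...])
                                  ~~~^^^^^^^^^
IndexError: index -1 is out of bounds for axis 0 with size 0
```

```bash
python3 - <<'E'
from h import *
np.set_printoptions(precision=4,suppress=True)
d=np.load("pics/s1.npy")
px=[(339,y) for y in range(236,258,2)]
P=p2w("scene",px,d); print(np.c_[px,(P[:,:2]-O)@RF,P[:,2]])
p,K,dd=cam("wrist");T=np.array(p["T_tool_cam"])
x=T[:3,:3].T@(-T[:3,3]); print("tcp px",cv2.projectPoints(x.reshape(1,3),np.zeros(3),np.zeros(3),K,dd)[0].ravel())
def tool(d,uv):
    q=cv2.undistortPoints(np.array(uv,float).reshape(-1,1,2),K,dd)[:,0];z=np.array([d[v,u] for u,v in uv]);C=np.c_[q*z[:,None],z];return C@T[:3,:3].T+T[:3,3]
d2=np.load("pics/w2.npy"); px=[(315,y) for y in range(230,290,6)];print(np.c_[px,tool(d2,px)])
s=readout.read_state();print(s["tcp_pos"],s["qpos"],s["contact_force"],s["moment"],s["gripper_width"])
im,d3=snap("wrist","w3.png");px=[(315,y) for y in range(200,290,6)];print(np.c_[px,tool(d3,px)])
E
```

```text
[[339.     236.      -0.081    0.0253   0.1132]
 [339.     238.      -0.082    0.027    0.1106]
 [339.     240.      -0.0751   0.014    0.0944]
 [339.     242.      -0.0744   0.0126   0.0887]
 [339.     244.      -0.0744   0.0124   0.0842]
 [339.     246.      -0.0744   0.0124   0.0798]
 [339.     248.      -0.0756   0.0144   0.0773]
 [339.     250.      -0.075    0.0131   0.0715]
 [339.     252.      -0.0719   0.0072   0.0613]
 [339.     254.      -0.0686   0.0011   0.0507]
 [339.     256.      -0.0712   0.0056   0.0505]]
tcp px [320.3281 222.1881]
[[315.     230.      -0.0498  -0.0057   0.099 ]
 [315.     236.      -0.0545  -0.0056   0.094 ]
 [315.     242.       0.0096  -0.0027  -0.0496]
 [315.     248.       0.0101  -0.0026  -0.0569]
 [315.     254.       0.0103  -0.0024  -0.0633]
 [315.     260.       0.0105  -0.0023  -0.0691]
 [315.     266.       0.0103  -0.0023  -0.0738]
 [315.     272.       0.0093  -0.0022  -0.0769]
 [315.     278.       0.0111  -0.0021  -0.084 ]
 [315.     284.       0.0096  -0.002   -0.0859]]
[0.5741 0.1576 0.022 ] [ 0.268   0.3045 -0.1932  1.0701 -0.0002  1.6236] [-0.7319 -0.5998 -0.9996] [0.0003 0.0185 0.0009] 0.00011269669022273568
[[315.     200.       0.0132  -0.0037   0.0083]
 [315.     206.       0.01    -0.0037   0.0048]
 [315.     212.       0.0057  -0.0037   0.0045]
 [315.     218.       0.005   -0.0035  -0.0048]
 [315.     224.       0.0121  -0.003   -0.0319]
 [315.     230.       0.0079  -0.003   -0.0307]
 [315.     236.       0.0041  -0.0031  -0.0306]
 [315.     242.       0.0099  -0.0027  -0.0501]
 [315.     248.       0.0106  -0.0025  -0.0579]
 [315.     254.       0.0101  -0.0025  -0.0629]
 [315.     260.       0.0099  -0.0024  -0.068 ]
 [315.     266.       0.0102  -0.0023  -0.0736]
 [315.     272.       0.0096  -0.0022  -0.0774]
 [315.     278.       0.0115  -0.0021  -0.0847]
 [315.     284.       0.0095  -0.0021  -0.0857]]
```

View pics/w3.png

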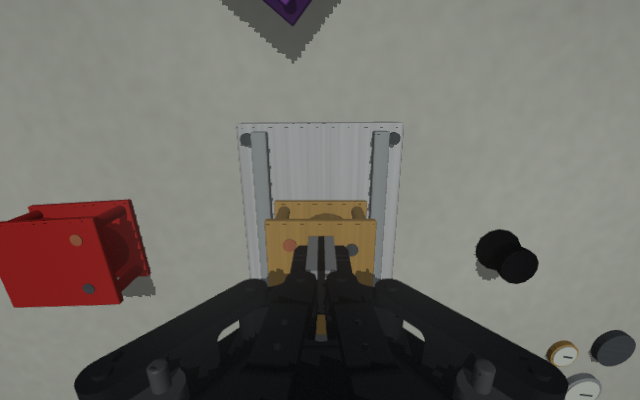

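The wrist and scene depths agree: the real fingertips end about 43 mm short of the reported TCP, at tool z ≈ −0.043. The fingers therefore passed about 15 mm above the top plate, and the movement hasn't been touched. I'll back off, then go down to TCP z ≈ −0.018 (tips ≈ 0.025).

send_rows(
  plan=[
    {"dx": 5.4,"dy": 0,"dz": 0,"wx": 0,"wy": 0,"wz": 0,"grip": 1},
    {"dx": 5.4,"dy": 0,"dz": 0,"wx": 0,"wy": 0,"wz": 0,"grip": 1},
    {"dx": 5.4,"dy": 0,"dz": 2,"wx": 0,"wy": 0,"wz": 0,"grip": 1},
    {"dx": 5.4,"dy": 0,"dz": 3,"wx": 0,"wy": 0,"wz": 0,"grip": 1},
    {"dx": 5.4,"dy": 0,"dz": 3,"wx": 0,"wy": 0,"wz": 0,"grip": 1},
  ],
)

```text
t: 4.65
tcp_pos: [0.5619, 0.21, -0.0089]
orientation: [[-0.213, 0.977, 0.001], [0.977, 0.213, -0.0], [-0.0, 0.001, -1.0]]
contact_force: [-0.4, 0.1, 0.6]
gripper_width: -0.002
finger_force: 0.0
```

```bash
python3 - <<'E'
from h import *
go((-.121,0,-.018))
p,K,dd=cam("wrist");T=np.array(p["T_tool_cam"]);s=readout.read_state()
im,d=snap("wrist","w4.png"); v,u=np.mgrid[180:270,300:345];uv=np.c_[u.ravel(),v.ravel()].astype(float)
q=cv2.undistortPoints(uv[:,None],K,dd)[:,0];z=d[180:270,300:345].ravel();t=np.c_[q*z[:,None],z]@T[:3,:3].T+T[:3,3]
m=(abs(t[:,1])<.016)&(t[:,0]>-.005)&(t[:,0]<.014)
print(np.histogram(t[m,2],np.arange(-.1,.03,.005)))
E
```

```text
t 4.65 fix [-0.1221 -0.0008 -0.0089] F [-0.2 -0.4] 0.6
turn [0.001  0.0004 0.0013]
(-0.121, 0, -0.018) [-0.11  0.08  0.91]
(array([  0,   0,   0,   0,  59, 189, 242, 227, 213, 199, 162,  17,   0,
         0,   0, 975, 147, 129, 175,   0,   0,   0,   0,   0,   0]), array([-1.00000000e-01, -9.50000000e-02, -9.00000000e-02, -8.50000000e-02,
       -8.00000000e-02, -7.50000000e-02, -7.00000000e-02, -6.50000000e-02,
       -6.00000000e-02, -5.50000000e-02, -5.00000000e-02, -4.50000000e-02,
       -4.00000000e-02, -3.50000000e-02, -3.00000000e-02, -2.50000000e-02,
       -2.00000000e-02, -1.50000000e-02, -1.00000000e-02, -5.00000000e-03,
        8.32667268e-17,  5.00000000e-03,  1.00000000e-02,  1.50000000e-02,
        2.00000000e-02,  2.50000000e-02]))
```

This confirms it: the tips end at tool z ≈ −0.044, now about 22 mm above the plate. I'll go down 9 mm more, then push to about 5 mm past expected contact.

send_rows(
  plan=[
    {"dx": 0,"dy": 0,"dz": 0.9,"wx": 0,"wy": 0,"wz": 0,"grip": 1},
    {"dx": -1,"dy": 0.1,"dz": 0.9,"wx": 0,"wy": 0,"wz": 0,"grip": 1},
    {"dx": -1.8,"dy": 0.1,"dz": 0.9,"wx": 0,"wy": 0,"wz": 0,"grip": 1},
    {"dx": -2.4,"dy": 0.1,"dz": 0.9,"wx": 0,"wy": 0,"wz": 0,"grip": 1},
    {"dx": -3,"dy": 0.1,"dz": 0.9,"wx": 0,"wy": 0,"wz": 0,"grip": 1},
  ],
)

```text
t: 5.32
tcp_pos: [0.5702, 0.1813, -0.0168]
orientation: [[-0.214, 0.977, 0.003], [0.977, 0.214, 0.002], [0.001, 0.003, -1.0]]
contact_force: [-1.0, 5.5, -0.3]
gripper_width: -0.001
finger_force: 2.3
```

```bash
python3 - <<'E'
from h import *
go((-.061,0,-.018))
E
```

```text
t 5.325 fix [-0.0924  0.0012 -0.0168] F [-5.6  0.2] -0.3
turn [ 0.0034 -0.0008  0.0014]
(-0.061, 0, -0.018) [-3.14 -0.13  0.12]
```

Contact, at about 5.6 N. I'll push on gently.

send_rows(
  plan=[
    {"dx": -0.5,"dy": -0.1,"dz": 0,"wx": 0,"wy": 0,"wz": 0,"grip": 1},
    {"dx": -1,"dy": -0.1,"dz": 0,"wx": 0,"wy": 0,"wz": 0,"grip": 1},
    {"dx": -1.5,"dy": -0.1,"dz": 0,"wx": 0,"wy": 0,"wz": 0,"grip": 1},
    {"dx": -2,"dy": -0.1,"dz": 0,"wx": 0,"wy": 0,"wz": 0,"grip": 1},
    {"dx": -2.4,"dy": -0.1,"dz": 0,"wx": 0,"wy": 0,"wz": 0,"grip": 1},
  ],
)

```text
t: 5.95
tcp_pos: [0.5743, 0.1579, -0.0168]
orientation: [[-0.214, 0.977, 0.003], [0.977, 0.214, 0.001], [0.0, 0.003, -1.0]]
contact_force: [-0.8, 5.5, 2.7]
gripper_width: -0.003
finger_force: 2.5
```

```bash
python3 - <<'E'
from h import *
go((-.061,0,-.018))
E
```

```text
t 5.95 fix [-0.0686  0.0003 -0.0168] F [-5.5  0.4] 2.7
turn [ 0.0034 -0.0005  0.0018]
(-0.061, 0, -0.018) [-0.76 -0.03  0.12]
```

send_rows(
  plan=[
    {"dx": -0.3,"dy": 0,"dz": 0,"wx": 0,"wy": 0,"wz": 0,"grip": 1},
    {"dx": -0.5,"dy": 0,"dz": 0,"wx": 0,"wy": 0,"wz": 0,"grip": 1},
    {"dx": -0.7,"dy": 0,"dz": 0,"wx": 0,"wy": 0,"wz": 0,"grip": 1},
    {"dx": -0.8,"dy": 0,"dz": 0,"wx": 0,"wy": 0,"wz": 0,"grip": 1},
  ],
)

```text
t: 6.45
tcp_pos: [0.576, 0.1502, -0.0168]
orientation: [[-0.214, 0.977, 0.003], [0.977, 0.214, 0.001], [0.0, 0.003, -1.0]]
contact_force: [-0.8, 5.4, 2.3]
gripper_width: -0.003
finger_force: 2.7
```

```bash
python3 - <<'E'
from h import *
go((-.061,0,-.018))
E
```

```text
t 6.45 fix [-0.0608  0.0003 -0.0168] F [-5.5  0.3] 2.3
turn [ 0.0033 -0.0005  0.0018]
(-0.061, 0, -0.018) [ 0.02 -0.03  0.12]
```

Still sliding, with no rise in force at the stop. I'll go on in 2 mm rows.

send_rows(
  plan=[
    {"dx": -0.2,"dy": 0,"dz": 0,"wx": 0,"wy": 0,"wz": 0,"grip": 1},
    {"dx": -0.35,"dy": 0,"dz": 0,"wx": 0,"wy": 0,"wz": 0,"grip": 1},
    {"dx": -0.35,"dy": 0,"dz": 0,"wx": 0,"wy": 0,"wz": 0,"grip": 1},
  ],
)

```text
t: 6.82
tcp_pos: [0.5754, 0.1499, -0.0167]
orientation: [[-0.216, 0.976, 0.001], [0.976, 0.216, 0.007], [0.007, 0.002, -1.0]]
contact_force: [-6.4, 14.6, 5.4]
gripper_width: 0.002
finger_force: 8.1
```

```bash
python3 - <<'E'
from h import *
go((-.061,0,-.018))
E
```

```text
t 6.825 fix [-0.0605 -0.0004 -0.0167] F [-15.6  -3.2] 5.4
turn [ 0.0023 -0.0066  0.0038]
(-0.061, 0, -0.018) [0.05 0.04 0.13]
```

It's home: the tool stopped with the force at 15 N, and TCP x = −0.0605 means the movement's face is at −0.050. I'll retreat back and up.

send_rows(
  plan=[
    {"dx": 1.5,"dy": 0,"dz": 0,"wx": 0,"wy": 0,"wz": 0,"grip": 1},
    {"dx": 3,"dy": 0,"dz": -3,"wx": 0,"wy": 0,"wz": 0,"grip": 1},
    {"dx": 3,"dy": 0,"dz": -9,"wx": 0,"wy": 0,"wz": 0,"grip": 1},
    {"dx": 3,"dy": 0,"dz": -15,"wx": 0,"wy": 0,"wz": 0,"grip": 1},
    {"dx": 3,"dy": 0,"dz": -17.4,"wx": 0,"wy": 0,"wz": 0,"grip": 1},
  ],
)

```text
t: 7.45
tcp_pos: [0.5712, 0.1755, 0.1609]
orientation: [[-0.213, 0.977, 0.008], [0.977, 0.213, -0.0], [-0.002, 0.008, -1.0]]
contact_force: [1.5, -0.2, -0.1]
gripper_width: -0.002
finger_force: 0.0
```

```bash
python3 - <<'E'
from h import *
go((.05,0,.156),(-.03,0,.156))
im,d=snap("scene","s2.png")
h=cv2.cvtColor(np.ascontiguousarray(im[:,:,::-1]),cv2.COLOR_BGR2HSV)
v,u=np.where((h[:,:,1]>120)&(h[:,:,0]>10)&(h[:,:,0]<30)&(d>0))
P=p2w("scene",np.c_[u,v],d); L=np.c_[(P[:,:2]-O)@RF,P[:,2]]
m=(abs(L[:,2]-.051)<.005)&(abs(L[:,1])<.045)&(abs(L[:,0])<.12)
print(m.sum(),np.percentile(L[m],[1,50,99],axis=0).round(4))
P=p2w("scene",[(262,y) for y in range(150,185,6)]+[(264,y) for y in range(150,185,6)],d);print(np.c_[(P[:,:2]-O)@RF,P[:,2]].round(4))
E
```

```text
t 7.45 fix [-0.0864  0.0009  0.1609] F [0.5 1.4] -0.1
turn [0.008  0.0019 0.0012]
(0.05, 0, 0.156) [-13.64  -0.11   0.52]
(-0.03, 0, 0.156) [-5.64 -0.1   0.5 ]
970 [[-0.0499 -0.0318  0.0466]
 [-0.0121  0.0022  0.0499]
 [ 0.028   0.031   0.052 ]]
[[ 0.0893 -0.0027  0.2157]
 [ 0.0831  0.0061  0.2096]
 [ 0.0837  0.007   0.1981]
 [ 0.084   0.0082  0.1867]
 [ 0.0851  0.0087  0.1745]
 [ 0.0856  0.0097  0.1625]
 [ 0.0871 -0.0054  0.215 ]
 [ 0.0812  0.0031  0.2087]
 [ 0.0833  0.0022  0.196 ]
 [ 0.0811  0.0064  0.1867]
 [ 0.083   0.0057  0.1736]
 [ 0.085   0.005   0.1603]]
```

The movement moved 32 mm and its +x edge is at the stop. Next I'll fly over the jaw to just short of the handle (tips at z ≈ 0.20).

send_rows(
  plan=[
    {"dx": -6,"dy": -0.1,"dz": 0.3,"wx": 0.008,"wy": 0,"wz": 0,"grip": 1},
    {"dx": -11,"dy": -0.1,"dz": 0.5,"wx": 0.008,"wy": 0,"wz": 0,"grip": 1},
    {"dx": -13.5,"dy": -0.1,"dz": 0.5,"wx": 0.008,"wy": 0,"wz": 0,"grip": 1},
    {"dx": -13.5,"dy": -0.1,"dz": 0.5,"wx": 0.008,"wy": 0,"wz": 0,"grip": 1},
  ],
)

```text
t: 8.0
tcp_pos: [0.5973, 0.0414, 0.1506]
orientation: [[-0.21, 0.978, -0.007], [0.978, 0.21, -0.003], [-0.001, -0.007, -1.0]]
contact_force: [0.8, 0.9, 0.6]
gripper_width: 0.001
finger_force: 0.0
```

```bash
python3 - <<'E'
from h import *
# TCP = tip corner - .0105 in x, tip z - .044
C=lambda th,r=.117:(.09+r*np.sin(th)-.009*np.cos(th)-.0105,0,round(.078+r*np.cos(th)+.009*np.sin(th)-.044,4))
go(*[C(t) for t in(0,.2,.4,.6,.8,1.0,1.15,1.3,1.4)])
snap("scene","s3.png");im=cv2.imread("pics/s3.png")
cv2.imwrite("pics/s3c.png",cv2.resize(im[90:310,170:410],None,fx=2.5,fy=2.5,interpolation=cv2.INTER_CUBIC))
E
```

```text
t 8.0 fix [ 0.0501 -0.002   0.1506] F [-0.7  0.9] 0.6
turn [-0.0072  0.0013 -0.0018]
(np.float64(0.07050000000000001), 0, np.float64(0.151)) [-2.04  0.2  -0.04]
(np.float64(0.09392371250245099), 0, np.float64(0.1505)) [-4.38  0.2   0.01]
(np.float64(0.11677239710408617), 0, np.float64(0.1453)) [-6.66  0.21  0.53]
(np.float64(0.13813514885303202), 0, np.float64(0.1356)) [-8.8   0.22  1.51]
(np.float64(0.15716030225111965), 0, np.float64(0.122)) [-10.7    0.24   2.87]
(np.float64(0.17308938446971062), 0, np.float64(0.1048)) [-12.29   0.25   4.59]
(np.float64(0.18261699404252352), 0, np.float64(0.09)) [-13.24   0.26   6.07]
(np.float64(0.18982881823619027), 0, np.float64(0.074)) [-13.96   0.28   7.67]
(np.float64(0.19326791412254768), 0, np.float64(0.0628)) [-14.3    0.28   8.79]
```

View pics/s3c.png

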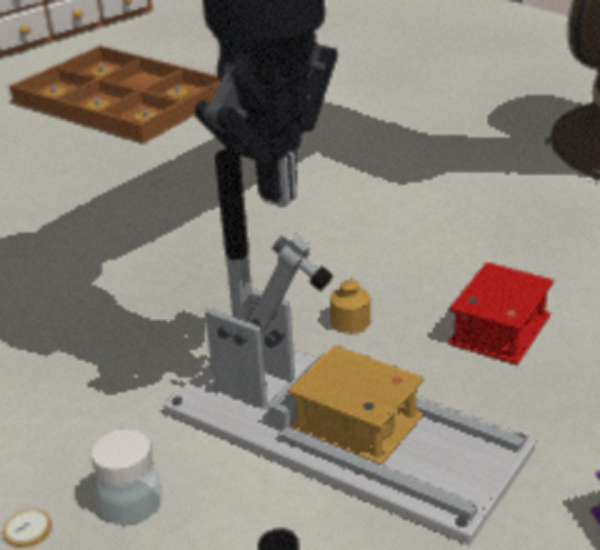

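The tips at crop (272,200) are below the top of the grip (230,155) and above the jaw, and the movement is against the stop. Now I'll push the handle over along its arc.

send_rows(
  plan=[
    {"dx": -2,"dy": 0.2,"dz": 0,"wx": -0.007,"wy": 0,"wz": 0,"grip": 1},
    {"dx": -3.4,"dy": 0.2,"dz": 0,"wx": -0.007,"wy": 0,"wz": 0,"grip": 1},
    {"dx": -4.8,"dy": 0.2,"dz": 0.1,"wx": -0.007,"wy": 0,"wz": 0,"grip": 1},
    {"dx": -6.6,"dy": 0.2,"dz": 0.5,"wx": -0.007,"wy": 0,"wz": 0,"grip": 1},
  ],
)

```text
t: 8.55
tcp_pos: [0.6141, -0.0206, 0.1473]
orientation: [[-0.215, 0.977, 0.003], [0.977, 0.215, 0.001], [0.0, 0.003, -1.0]]
contact_force: [0.7, 3.6, 1.8]
gripper_width: -0.001
finger_force: 2.2
```

```bash
python3 - <<'E'
from h import *
C=lambda th,r=.117:(.09+r*np.sin(th)-.009*np.cos(th)-.0105,0,round(.078+r*np.cos(th)+.009*np.sin(th)-.044,4))
go(*[C(t) for t in(.4,.6,.8,1.0,1.15,1.3,1.4)])
E
```

```text
t 8.55 fix [0.1142 0.0013 0.1473] F [-3.4  1.4] 1.8
turn [ 0.0031 -0.0005  0.0026]
(np.float64(0.11677239710408617), 0, np.float64(0.1453)) [-0.25 -0.13  0.2 ]
(np.float64(0.13813514885303202), 0, np.float64(0.1356)) [-2.39 -0.14  1.17]
(np.float64(0.15716030225111965), 0, np.float64(0.122)) [-4.29 -0.15  2.53]
(np.float64(0.17308938446971062), 0, np.float64(0.1048)) [-5.89 -0.16  4.25]
(np.float64(0.18261699404252352), 0, np.float64(0.09)) [-6.84 -0.17  5.73]
(np.float64(0.18982881823619027), 0, np.float64(0.074)) [-7.56 -0.17  7.33]
(np.float64(0.19326791412254768), 0, np.float64(0.0628)) [-7.91 -0.18  8.45]
```

Contact at about 3.4 N. I'll follow the arc.

send_rows(
  plan=[
    {"dx": -2.4,"dy": -0.1,"dz": 1.1,"wx": 0,"wy": 0,"wz": 0,"grip": 1},
    {"dx": -4.3,"dy": -0.1,"dz": 2.4,"wx": 0,"wy": 0,"wz": 0,"grip": 1},
    {"dx": -5.9,"dy": -0.1,"dz": 4.2,"wx": 0,"wy": 0,"wz": 0,"grip": 1},
    {"dx": -6.8,"dy": -0.1,"dz": 5.7,"wx": 0,"wy": 0,"wz": 0,"grip": 1},
    {"dx": -7.5,"dy": -0.1,"dz": 7.3,"wx": 0,"wy": 0,"wz": 0,"grip": 1},
  ],
)

```text
t: 9.18
tcp_pos: [0.6279, -0.0946, 0.0719]
orientation: [[-0.213, 0.977, -0.0], [0.977, 0.213, -0.0], [0.0, -0.0, -1.0]]
contact_force: [-0.3, 0.1, -1.5]
gripper_width: -0.0
finger_force: 0.0
```

```bash
python3 - <<'E'
from h import *
go((.193,0,.0628))
snap("scene","s4.png");im=cv2.imread("pics/s4.png")
cv2.imwrite("pics/s4c.png",cv2.resize(im[90:310,150:410],None,fx=2.5,fy=2.5,interpolation=cv2.INTER_CUBIC))
E
```

```text
t 9.175 fix [ 0.1895 -0.0009  0.0719] F [-0.2 -0.2] -1.5
turn [-0.0005 -0.0001  0.0012]
(0.193, 0, 0.0628) [-0.35  0.09  0.91]
```

View pics/s4c.png

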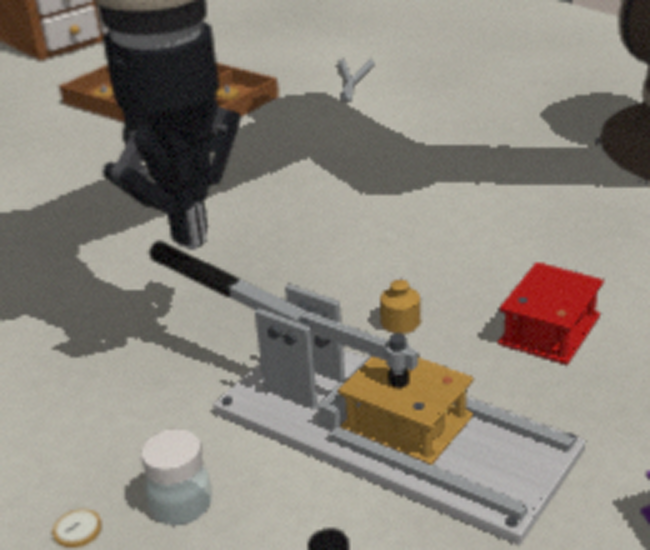

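It snapped: the handle lies nearly level at crop (190,260) and the foot stands on the movement at (398,378). I'll go up and clear.

send_rows(
  plan=[
    {"dx": 0,"dy": 0,"dz": -5,"wx": 0,"wy": 0,"wz": 0,"grip": 1},
    {"dx": 0,"dy": 0,"dz": -10,"wx": 0,"wy": 0,"wz": 0,"grip": 1},
    {"dx": 0,"dy": 0,"dz": -13,"wx": 0,"wy": 0,"wz": 0,"grip": 1},
    {"dx": 0,"dy": 0,"dz": -13,"wx": 0,"wy": 0,"wz": 0,"grip": 1},
    {"dx": 0,"dy": 0,"dz": -13,"wx": 0,"wy": 0,"wz": 0,"grip": 1},
  ],
)

```text
t: 9.85
tcp_pos: [0.6282, -0.0935, 0.2027]
orientation: [[-0.214, 0.977, 0.0], [0.977, 0.214, 0.001], [0.0, 0.0, -1.0]]
contact_force: [-0.5, -0.7, -0.3]
gripper_width: 0.002
finger_force: 0.0
```

```bash
python3 - <<'E'
from h import *
go()
im,d=snap("scene","s5.png")
h=cv2.cvtColor(np.ascontiguousarray(im[:,:,::-1]),cv2.COLOR_BGR2HSV)
v,u=np.where((h[:,:,1]>120)&(h[:,:,0]>10)&(h[:,:,0]<30)&(d>0))
P=p2w("scene",np.c_[u,v],d); L=np.c_[(P[:,:2]-O)@RF,P[:,2]]
m=(abs(L[:,2]-.051)<.005)&(abs(L[:,1])<.045)&(abs(L[:,0])<.12)
print(m.sum(),np.percentile(L[m],[1,50,99],axis=0).round(4))
v,u=np.mgrid[150:230,190:300];P=p2w("scene",np.c_[u.ravel(),v.ravel()],d);L=np.c_[(P[:,:2]-O)@RF,P[:,2]]
m=(L[:,0]>.14)&(abs(L[:,1])<.02)&(L[:,2]>.05)&(L[:,2]<.16);q=L[m];k=np.polyfit(q[:,0],q[:,2],1);print("handle angle",np.pi/2-np.arctan(k[0]),q[:,0].max())
E
```

```text
t 9.85 fix [ 0.1885 -0.0004  0.2027] F [ 0.5 -0.6] -0.3
turn [ 0.0005 -0.0004  0.0021]
822 [[-0.0499 -0.0312  0.0464]
 [-0.0183  0.0074  0.0499]
 [ 0.0281  0.0309  0.0521]]
handle angle 1.4435349767119703 0.22722253500610648
```

Handle angle measures about 1.44 rad (locked), the movement is still home, and the arm is clear. Handing in.

```bash
python3 -c "
from h import *
print(job.close_job())"
```

```text
the job is handed in; nothing more can be done
None
```

I pushed the movement home against the stop and snapped the clamp into lock (handle about 1.44 rad by camera) with the rubber foot on the movement and the arm clear. The job is handed in, but no verdict came back and I could not measure the foot's force.

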